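# Set the planer four clicks deeper

### The job

The cordless planer on the oak slab is to take a deeper cut: with a fingertip, push the pointer nose of its round depth dial clockwise (seen from above) exactly four clicks on from where it stands, leave it resting in that click and take the hand away. Be gentle: do not pinch or grip the dial, and do not lift or shift the planer or disturb the other tools.

Things in the scene. Friction and masses are not known exactly. Their poses are not given: they have to be found in the camera images.
- depth_dial (a joint): dial angle in rad, 0 at its lowest rest, growing clockwise seen from above. Rests 0.314 (18 deg) apart, 0 to 3.456, end stops just outside; starts in one of the first four. To leave a rest takes about 0.14 Nm (3.3 N pushed at 42 mm radius); the resistance fades to nothing half way (9 deg), where the dial runs on by itself into the next rest. Let go sooner it runs back. It never overruns by itself.
- dial_top (a point): centre of the depth dial's top face, on its vertical axis, 123 mm above the planer's sole. The dial is a black knob, 50 mm in diameter, 43 mm tall, at the planer's front end, above a grey scale ring of 66 mm diameter (top 78 mm above the sole) with one white tick per rest. The frame turns with the dial, z up.
- dial_nose (a point): pointer nose of the dial: a black radial fin, 12 mm wide, flat upright sides, round tip 49 mm from the dial axis; underside 90 mm, top 118 mm above the sole; white line on top. This point: on its centre line, 46 mm from the axis, 104 mm above the sole. At joint 0 it points 100 deg left (anticlockwise from above) of planer-forward; it turns clockwise through the front.
- planer: cordless planer, loose, 2.7 kg, grey, black handle; sole 290 x 82 mm flat on the slab (45 mm thick). Origin: centre of the sole's underside; x forward (dial end), y left, z up. Dial axis at x 100, y 0 mm. Front housing under the dial: 70 mm tall, 68 wide, to x 141. Motor drum behind the dial: forward to x 32, 112 mm tall. Handle from x -12 back, 149 mm tall.
- pencil: flat carpenter's pencil, 160 x 12 x 8 mm, lying beside the planer on its right; origin near its middle, on its underside. Bystander.
- tape_measure: black and grey tape measure, 64 x 36 x 62 mm tall, on the slab ahead of the planer to its left; origin under its centre. Bystander.
- try_square: joiner's try square lying flat on the slab, steel blade 150 x 36 mm, dark wood stock 110 mm, 16 mm high; origin under the middle of the stock. Bystander.
- hammer: hammer 290 mm long with a wooden handle, lying on the bench; origin under its middle. Bystander.
- file: flat file with blue handle, 255 mm long, lying on the bench; origin near its middle. Bystander.
- wooden_plane: wooden hand plane, 200 x 60 mm, 120 mm tall, on the bench; origin under its centre. Bystander.
- glue_bottle: white glue bottle, 64 mm in diameter, 160 mm tall, on the slab well ahead of the planer; origin under its centre. Bystander.

How it is judged (in metres and radians):
At the end, for the whole second after the job is handed in: The depth dial rests in the click four clicks clockwise of where it started: it stands within 0.09 rad of a rest between the 5th and the 8th, and its nose lies 54 mm (48.5 to 59.5) from where it was; the planer stands still (distance of dial_nose from where it was at the start of the episode between 0.0485 and 0.0595 m and (value of joint depth_dial between 1.1666 and 1.3466 rad or value of joint depth_dial between 1.4808 and 1.6608 rad or value of joint depth_dial between 1.795 and 1.975 rad or value of joint depth_dial between 2.1091 and 2.2891 rad) and velocity of joint depth_dial between -0.1 and 0.1 rad/s and linear speed of planer below 0.01 m/s); the robot touches nothing.
It fails at once if the dial is pinched, gripped or forced (more than 20 N between the fingers and the planer with its dial) (contact force between the fingers and planer above 20 N).
It fails at once if the planer is shoved (dial axis or sole centre more than 6 mm from its start) or lifted or tipped (distance of any of planer, dial_top from where it was at the start of the episode above 0.006 m or angle between planer's own z axis and vertical above 0.08 rad).
It fails at once if another tool on the bench or slab is moved by more than 15 mm (distance of any of pencil, tape_measure, try_square, hammer, file, wooden_plane, glue_bottle from where it was at the start of the episode above 0.015 m).
It also fails if it takes over 64 s, if anything falls off the work surface, if the arm or the gripper's body presses on something with over 40 N, if the wrist force passes 120 N, or if a joint passes its speed limit or range.

### The arm

A 6-joint arm with a two-finger parallel gripper is mounted at the origin on the work surface. World frame = base frame: x ahead of the robot, y to its left, z up, the work surface at z = 0. Lengths are in mm, angles in rad, forces in N, time in s.
With the tool pointing down it reaches from about 350 to 775 mm from the base axis. Payload 7.3 kg.
Tool frame: the origin (TCP) lies at the very end of the fingers, on their centre line; the grasp point (between the pads) lies 19 mm behind it; x points along the fingers, z is the direction in which the jaws open and shut, and the axes are right-handed (so a half turn about x gives the same grasp; the last joint's range is limited). The gripper opens to 92 mm and grips with 3 to 60 N. Pads are 19 mm wide; open, the fingers measure 130 mm over their backs; the gripper's body (75 mm by 190 mm) begins 47 mm behind the grasp point.
Start: joints at [1.17, 0.342, 1.524, -0, 1.275, -0.146], TCP at [132.312, 508.076, 200.241] pointing down, gripper open.
Joint ranges: [-2.53, 2.53], [-0.77, 2.02], [0.04, 2.7], [-1, 4.14], [0.28, 2.66], [-3.11, 3.11]. Speed limits (rad/s): [2.57, 2.57, 3.14, 3.14, 3.14, 3.14].

### API

Orientations are given as [roll, pitch, yaw] about the fixed x, y, z axes, in that order (R = Rz(yaw) Ry(pitch) Rx(roll)).
In Python, from plant import * gives the robot as it stands.
- The arm moves only by the tool carry_out, never from a script. Its argument "rows" is a list of rows, each a list of 4 numbers: the shift along the world's x, y, z in mm, then the turn about the world's z in degrees. In form: [[x, y, z, twist], ...]. A call has 1 to 20 rows; each row is the pose to reach, as a shift and turn from the pose measured when the call began; what a row does not reach only later rows make up. A row lasts 1/12 s, in which the tool goes at most 41.7 mm and 7.16 degrees, less where a joint would pass 70% of its speed; a pose out of reach is approached as far as the arm can. A call with a gripper value outside its range is refused whole. "hand" is the finger opening in mm, from 0 to 91.8, set as the call begins (left out, the last holds). The fingers move at their own pace and stop on an object; the grip force is fixed at half the most. Time passes only in rows, so rows that repeat a pose let the fingers close. It gives the time, the measured TCP pose, the force and the opening at its end, in the units of the state.
- get_obs(): the state, without advancing time (a new reading comes with each control period).
- capture(name): name is "scene" or "top" or "wrist"; returns the picture (384x512x3 uint8, red, green, blue); there is no depth.
- camera_info(name): a dict with "camera_matrix" (3x3 intrinsics, pixels), "pose" (4x4, takes a point from camera to world coordinates); the wrist camera has in their place "mount" (4x4, takes a point from camera to tool coordinates, whose origin is the TCP and whose axes are the tool frame's). Camera axes: x right, y down, z forward; pixel columns grow to the right and rows downward; lengths in mm; the calibration is good to about 2 mm. A picture is of the moment at which its call begins: read the wrist's pose just before it. camera_info takes no time and is no camera call.
- close_job(): hands the job in, once; it reports no verdict.
The state is a dict: "time": time; "joint_positions": joint angles; "dq": joint speeds; "tau": joint torques, N m; "tool_pos": TCP position; "tcp_rot": TCP orientation; "contact_force": force on the tool from outside, world axes, zero at the start; "moment": the same for the moment, N m; "grip_width": finger opening in mm.
Only numpy, scipy, OpenCV 4.12 (cv2) and the standard library are available. Lean on these libraries where they do the work, as an engineer would, in place of code of your own. Each camera call takes 0.05 s, during which the arm holds its last target. There are 200 camera calls.

## Working session

There is one attempt and no reset: what is moved stays moved. The work goes in short steps, Python scripts to look and compute and a tool call to move; the robot and the scene stay as the last step left them, time stands still between calls to the robot, and variables do not carry over. Pictures are saved under pics/ and viewed, about 8 in all and at most 12, crops included, and the job is handed in when it is done.

Besides the shell and the picture viewer there is one more tool, called after "Request:" by a JSON object that holds its "name" and its "arguments". carry_out: Moves the arm, as the interface text tells. Its arguments: {"type":"object","properties":{"rows":{"type":"array"},"hand":{"type":"number"}},"required":["rows"]}

```bash
mkdir -p pics; python3 - <<'E'
from plant import *
import cv2,numpy as np
o=get_obs();print({k:np.round(v,3).tolist() for k,v in o.items()})
for n in("scene","top","wrist"):
    im=capture(n);cv2.imwrite(f"pics/{n}0.png",im[:,:,::-1]);i=camera_info(n);print(n,{k:np.round(v,4).tolist() for k,v in i.items()})
a=[cv2.imread(f"pics/{n}0.png") for n in("scene","top")]
cv2.imwrite("pics/top0b.png",cv2.resize(a[1],(800,600),interpolation=cv2.INTER_CUBIC))
cv2.imwrite("pics/scene0b.png",cv2.resize(a[0],(800,600),interpolation=cv2.INTER_CUBIC))
E
```

```text
{'time': 0.0, 'joint_positions': [1.17, 0.343, 1.525, -0.0, 1.275, -0.146], 'dq': [-0.0, 0.0, -0.001, -0.0, -0.0, 0.0], 'tau': [0.001, -43.123, -24.423, 0.072, 0.056, -0.0], 'tool_pos': [132.132, 507.627, 199.537], 'tcp_rot': [3.011, 1.569, -1.956], 'contact_force': [0.292, 0.136, -0.106], 'moment': [-0.018, 0.092, -0.03], 'grip_width': 91.43}
scene {'camera_matrix': [[354.9409, 0.0, 254.9458], [0.0, 354.9409, 194.3103], [0.0, 0.0, 1.0]], 'pose': [[-0.0435, 0.6089, -0.792, 1292.9701], [0.999, 0.034, -0.0287, 89.4921], [0.0094, -0.7925, -0.6098, 759.6028], [0.0, 0.0, 0.0, 1.0]]}
top {'camera_matrix': [[374.5456, 0.0, 255.1993], [0.0, 374.5456, 189.3764], [0.0, 0.0, 1.0]], 'pose': [[-0.0241, -0.9858, 0.1662, 305.4765], [-0.9997, 0.0233, -0.0071, 58.5105], [0.0031, -0.1663, -0.9861, 1149.7436], [0.0, 0.0, 0.0, 1.0]]}
wrist {'camera_matrix': [[306.0061, 0.0, 258.3428], [0.0, 306.0061, 187.9545], [0.0, 0.0, 1.0]], 'mount': [[0.0001, -0.2644, 0.9644, -186.4201], [-0.001, -0.9644, -0.2644, 72.0364], [1.0, -0.0009, -0.0003, 0.7413], [0.0, 0.0, 0.0, 1.0]]}
```

View pics/top0b.png

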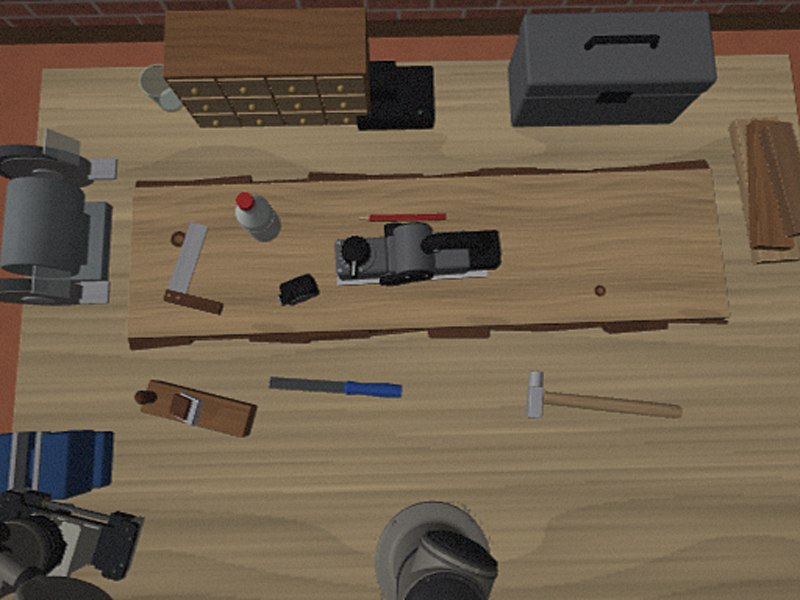

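View pics/scene0b.png

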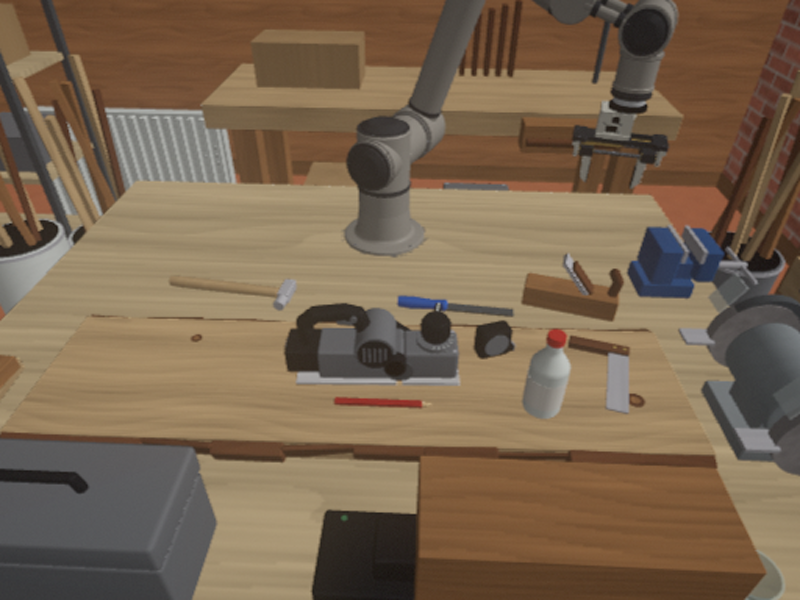

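The top view shows the planer's front to image left (world +y). The dial is at about (355,250) of 800x600, with its nose pointing down the image (world -x). In the scene view the dial top is at about (436,320). Next I triangulate these and fit the planer roughly.

```bash
cat > h.py <<'E'
import numpy as np,cv2
from plant import *
from scipy.spatial.transform import Rotation as R
def cam(n,o=None):
    i=camera_info(n);K=np.array(i["camera_matrix"])
    if n!="wrist": return K,np.array(i["pose"])
    o=o or get_obs();T=np.eye(4);T[:3,:3]=R.from_euler("xyz",o["tcp_rot"]).as_matrix();T[:3,3]=o["tool_pos"]
    return K,T@np.array(i["mount"])
def ray(c,p):
    K,T=c;d=T[:3,:3]@np.linalg.solve(K,[p[0],p[1],1]);return T[:3,3],d/np.linalg.norm(d)
def atz(c,p,z):
    o,d=ray(c,p);return o+d*(z-o[2])/d[2]
def tri(cs,ps):
    A=np.zeros((3,3));b=np.zeros(3);rs=[ray(c,p) for c,p in zip(cs,ps)]
    for o,d in rs: M=np.eye(3)-np.outer(d,d);A+=M;b+=M@o
    x=np.linalg.solve(A,b);return x,[np.linalg.norm((np.eye(3)-np.outer(d,d))@(x-o)) for o,d in rs]
def proj(c,X):
    K,T=c;p=K@(T[:3,:3].T@(np.array(X)-T[:3,3]));return p[:2]/p[2]
E
python3 - <<'E'
from h import *
t,s=cam("top"),cam("scene");k=.64
print(tri([t,s],[(355*k,243*k),(436*k,320*k)]))
print("dial@168",atz(t,(355*k,243*k),168),atz(s,(436*k,318*k),168))
print("nose tip",atz(t,(355*k,273*k),163))
print("sole corners z45",[atz(t,(x*k,y*k),50).round() for x,y in((338,285),(487,276))])
print("pencil",[atz(t,(x*k,y*k),53).round() for x,y in((362,218),(446,216))])
print("tape",[atz(t,(x*k,y*k),107).round() for x,y in((280,292),(310,277))])
o=get_obs();M=R.from_euler("xyz",o["tcp_rot"]).as_matrix();print(M.round(3))
c=cam("wrist");print("wristcam",c[1].round(2))
E
python3 -c "
import cv2
a=cv2.imread('pics/top0.png')[120:200,170:330];b=cv2.imread('pics/scene0.png')[180:270,170:350]
f=lambda x:cv2.resize(x,(800,int(x.shape[0]*800/x.shape[1])),interpolation=cv2.INTER_CUBIC)[:300]
import numpy as np
"
```

```text
(array([565.52590312, 125.94719011, 167.27569437]), [np.float64(1.108663538779208), np.float64(1.1086635387791672)])
dial@168 [565.31767473 124.78711034 168.        ] [560.96099309 127.06727706 168.        ]
nose tip [513.47642073 125.74629979 163.        ]
sole corners z45 [array([515., 166.,  50.]), array([ 525., -119.,   50.])]
pencil [array([645., 118.,  53.]), array([646., -45.,  53.])]
tape [array([493., 265., 107.]), array([520., 211., 107.])]
[[-0.    -0.968  0.252]
 [-0.001  0.252  0.968]
 [-1.     0.    -0.001]]
wristcam [[ 2.5000e-01  9.3000e-01  2.6000e-01  6.2770e+01]
 [ 9.7000e-01 -2.4000e-01 -7.0000e-02  5.2682e+02]
 [-0.0000e+00  2.6000e-01 -9.6000e-01  3.8614e+02]
 [ 0.0000e+00  0.0000e+00  0.0000e+00  1.0000e+00]]
```

The dial axis comes out near (564,126,168), which fits a 45 mm slab plus 123 mm. The planer heading is about 92 deg. The nose points at about -x. I'll move above it for a wrist view.

Request:
{"name": "carry_out", "arguments": {"rows": [[0, 0, 35, 0], [0, 0, 75, 0], [0, 0, 110, 0], [25, -22, 110, 1], [50, -44, 110, 2], [75, -66, 110, 3], [102, -90, 110, 4], [129, -114, 110, 5], [156, -138, 110, 6], [183, -162, 110, 7], [210, -186, 110, 8], [237, -210, 110, 9], [264, -234, 110, 10], [291, -258, 110, 11], [318, -282, 110, 12], [345, -306, 110, 13], [372, -330, 110, 14], [394, -350, 110, 15], [410, -364, 110, 15], [420, -374, 110, 15]]}}

```text
time: 1.82
tool_pos: [553.5, 131.8, 308.8]
tcp_rot: [2.442, 1.569, -2.265]
contact_force: [-0.2, -0.1, -0.3]
grip_width: 91.7
```

Request:
{"name": "carry_out", "arguments": {"rows": [[0, 0, 0, 0], [0, 0, 0, 0], [0, 0, 0, 0]]}}

```text
time: 2.07
tool_pos: [552.7, 132.7, 308.8]
tcp_rot: [2.082, 1.568, -2.625]
contact_force: [-0.8, -0.0, 0.2]
grip_width: 92.1
```

```bash
python3 - <<'E'
from h import *
import json
o=get_obs();im=capture("wrist")[:,:,::-1];cv2.imwrite("pics/w1.png",im);json.dump({k:np.array(v).tolist() for k,v in o.items()},open("w1.json","w"))
c=cam("wrist",o);u,v=proj(c,[564,126,168]);print(u,v,o["tool_pos"])
u0,v0=int(u)-100,max(0,int(v)-75);print(u0,v0)
cv2.imwrite("pics/w1c.png",cv2.resize(im[v0:v0+150,u0:u0+200],(800,600),interpolation=cv2.INTER_CUBIC))
E
```

```text
251.61600566454345 182.40317118648676 [552.7349536  132.65840062 308.75105173]
151 107
```

View pics/w1c.png

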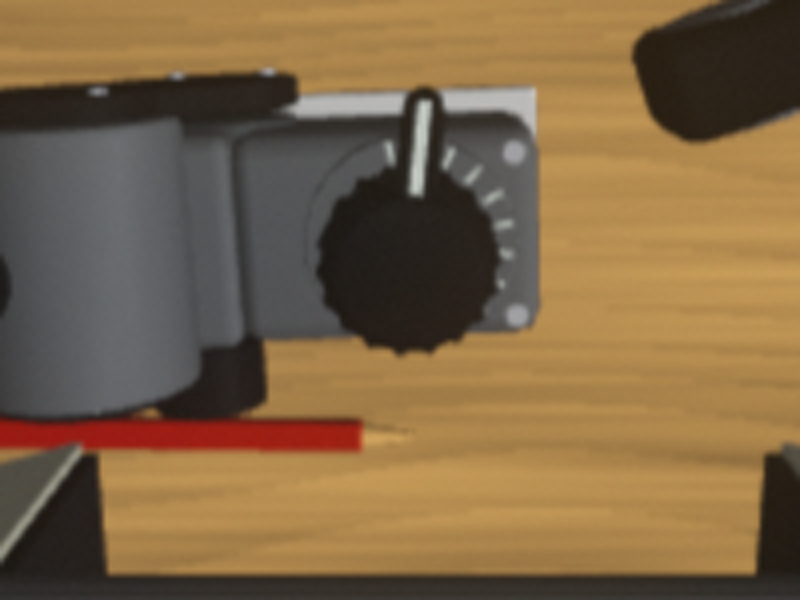

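The crop shows the knob centre at crop (408,262), which is full-frame (253,172.5). The nose's white line runs from (417,195) to (424,100). One tick (rest 0) is visible to its anticlockwise side, so the dial stands in rest 1. The drum is well behind it, at the left.

```bash
cat >> h.py <<'E'
def crop2full(p,u0=151,v0=107,k=4): return (u0+(p[0]+.5)/k-.5, v0+(p[1]+.5)/k-.5)
E
python3 - <<'E'
from h import *
import json
o=json.load(open("w1.json"));c=cam("wrist",o);t=cam("top");s=cam("scene");k=.64
D=crop2full((408,262))
print("dial@168",atz(c,D,168)); print("tri3",tri([c,t,s],[D,(355*k,243*k),(436*k,319*k)]),"w+top",tri([c,t],[D,(355*k,243*k)]))
a,b=[atz(c,crop2full(p),163) for p in((417,195),(424,100))]
print("nose line",a,b,"heading",np.degrees(np.arctan2(*(b-a)[1::-1])))
g=[atz(c,crop2full(p),50) for p in((536,90),(300,100))]
print("sole front-left corner",g)
print("housing front corners @115",[atz(c,crop2full(p),115).round(1) for p in((530,125),(537,325))])
print("housing right edge@115",[atz(c,crop2full(p),115).round(1) for p in((250,337),(520,330))])
print("drum front @z157",atz(c,crop2full((183,130)),157),atz(c,crop2full((200,380)),140))
M=R.from_euler("xyz",o["tcp_rot"]).as_matrix();print("tool z heading",np.degrees(np.arctan2(M[1,2],M[0,2])),M.round(3))
E
```

```text
dial@168 [552.40808352 127.11645508 168.        ]
tri3 (array([559.61424409, 126.38628822, 164.99798648]), [np.float64(6.437057797857612), np.float64(6.458718295967881), np.float64(0.8788285386537977)]) w+top (array([549.53252744, 124.96918443, 206.60351403]), [np.float64(6.102212333145963), np.float64(6.102212333146102)])
nose line [534.75954238 129.48657197 163.        ] [509.11360237 131.32034242 163.        ] heading 175.91012088781767
sole front-left corner [array([514.84739368, 170.71637549,  50.        ]), array([518.78145651,  86.07470696,  50.        ])]
housing front corners @115 [array([520.6, 163.7, 115. ]), array([584.4, 167.6, 115. ])]
housing right edge@115 [array([588.9,  75.1, 115. ]), array([586.1, 162.2, 115. ])]
drum front @z157 [518.05705582  65.13211711 157.        ] [595.53123129  63.2079067  140.        ]
tool z heading 90.32082547090592 [[-0.002 -1.    -0.006]
 [-0.001 -0.006  1.   ]
 [-1.     0.002 -0.001]]
```

The re-picked top-view knob centre (355,250) agrees with the wrist view. The dial axis is about (553.5,127), the nose heading about 174.7 deg, and the planer forward direction about 92.7 deg, so joint = 18 deg.

I'll push with closed fingers, with the 19 mm side tangential so they clear the drum and belt cover. That means twisting -96 and stopping above to look.

Request:
{"name": "carry_out", "arguments": {"hand": 0, "rows": [[-4, -2, 0, -6], [-8, -4, 0, -12], [-12, -6, 0, -18], [-16, -8, 0, -24], [-20, -10, 0, -31], [-24, -12, -5, -38], [-28, -14, -10, -45], [-32, -16, -20, -52], [-36, -18, -30, -59], [-40, -20, -40, -66], [-44, -22, -50, -73], [-48, -24, -60, -80], [-51, -26, -70, -86], [-51, -26, -80, -91], [-51, -26, -90, -94], [-51, -26, -98, -96], [-51, -26, -104, -96], [-51, -26, -109, -96], [-51, -26, -109, -96], [-51, -26, -109, -96]]}}

```text
time: 3.78
tool_pos: [501.5, 107.3, 200.3]
tcp_rot: [2.137, 1.569, 2.04]
contact_force: [0.7, 0.1, 0.2]
grip_width: 0.9
```

```bash
python3 - <<'E'
from h import *
import json
o=get_obs();im=capture("wrist")[:,:,::-1];cv2.imwrite("pics/w2.png",im);json.dump({k:np.array(v).tolist() for k,v in o.items()},open("w2.json","w"))
c=cam("wrist",o)
M=R.from_euler("xyz",o["tcp_rot"]).as_matrix();print("tool z heading",np.degrees(np.arctan2(M[1,2],M[0,2])),o["tool_pos"],o["joint_positions"],o["grip_width"])
print("pred dial,tip px",proj(c,[553.5,127,168]),proj(c,[504.7,131.5,163]), "tcp px",proj(c,o["tool_pos"]))
cv2.imwrite("pics/w2b.png",cv2.resize(im,(800,600),interpolation=cv2.INTER_CUBIC))
E
```

```text
tool z heading -5.560875079493559 [501.48275636 107.31873785 200.25018245] [0.06010163 0.32006942 1.55634801 0.00183509 1.26593534 0.15660655] 0.9200194268860054
pred dial,tip px [327.91391867 171.25977405] [260.73771249 170.22531682] tcp px [259.74041809 218.8760747 ]
```

View pics/w2b.png

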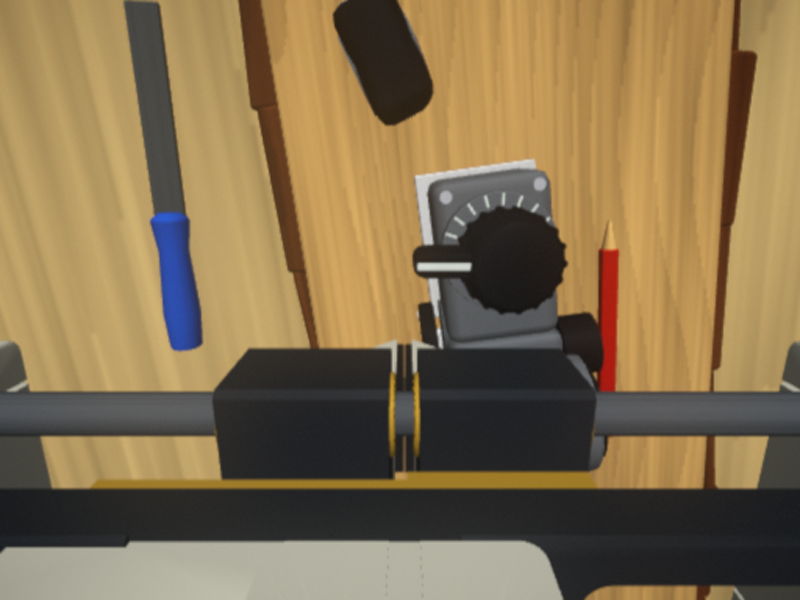

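Here the knob is at about (515,262), the nose tip at (413,263), and the small grey fingertips at about (403,345), behind the nose. I'll zoom for precise picks.

```bash
python3 - <<'E'
import cv2
im=cv2.imread("pics/w2.png");cv2.imwrite("pics/w2c.png",cv2.resize(im[105:255,220:400],(720,600),interpolation=cv2.INTER_CUBIC))
E
```

```text
(no output)
```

View pics/w2c.png

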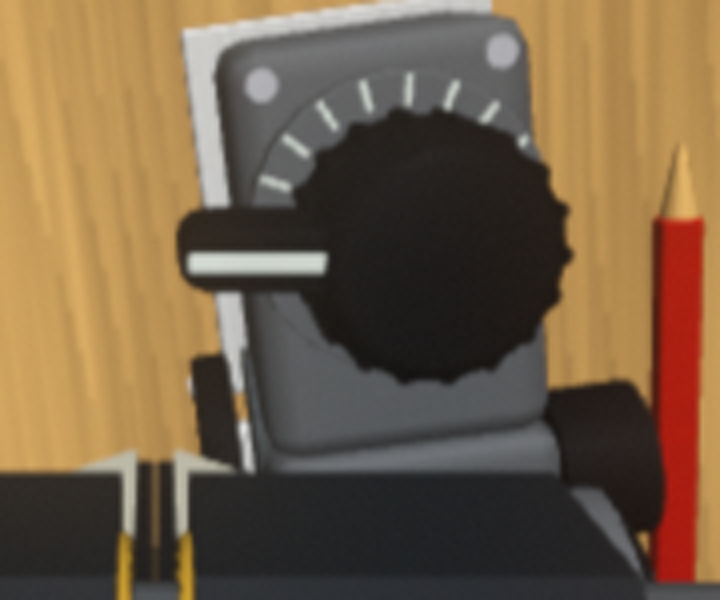

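The line's outer end is at crop (187,264), the knob top centre at about (435,249). The visible fingertips seem to end a bit short of the stated TCP. I'll check that in the scene view and triangulate the dial from both wrist views.

```bash
python3 - <<'E'
from h import *
import json
c1=cam("wrist",json.load(open("w1.json")));c2=cam("wrist",json.load(open("w2.json")))
f2=lambda p:crop2full(p,220,105)
for n,a,b in(("dialtop",(408,262),(435,249)),("line out",(424,100),(187,264)),("line in",(417,195),(327,264)),("ball L",(514,152),(262,86)),("ball R",(517,315),(503,50))):
    x,e=tri([c1,c2],[crop2full(a),f2(b)]);print(n,x.round(1),np.round(e,1))
print("w2 @168",atz(c2,f2((435,249)),168),"line@163",atz(c2,f2((187,264)),163),atz(c2,f2((327,264)),163))
print("w2 sole left edge@50",atz(c2,f2((185,30)),50),atz(c2,f2((240,380)),50),"front",atz(c2,f2((490,0)),50))
o=get_obs();im=capture("scene")[:,:,::-1];s=cam("scene");u,v=proj(s,o["tool_pos"]);u0,v0=int(u)-50,int(v)-55
x=np.ascontiguousarray(cv2.resize(im[v0:v0+75,u0:u0+100],(800,600),interpolation=cv2.INTER_CUBIC))
for d in(0,19,66):
    p=(proj(s,np.array(o["tool_pos"])+[0,0,d])-[u0,v0])*8+4;cv2.circle(x,(int(p[0]),int(p[1])),4,(0,255,0),1)
cv2.imwrite("pics/s2.png",x)
E
```

```text
dialtop [558.4 124.8 143.3] [0.7 0.7]
line out [509.2 129.6 158. ] [0.3 0.3]
line in [535.1 127.6 160.3] [0. 0.]
ball L [529.7 157.7 107. ] [0.1 0.1]
ball R [584.3 160.1 103.5] [0.2 0.2]
w2 @168 [553.95861348 130.22723469 168.        ] line@163 [508.85865828 130.78610268 163.        ] [534.85530858 128.23560393 163.        ]
w2 sole left edge@50 [514.66014778 170.17244514  50.        ] [521.47770849  71.10737561  50.        ] front [595.92156671 169.94893124  50.        ]
```

View pics/s2.png

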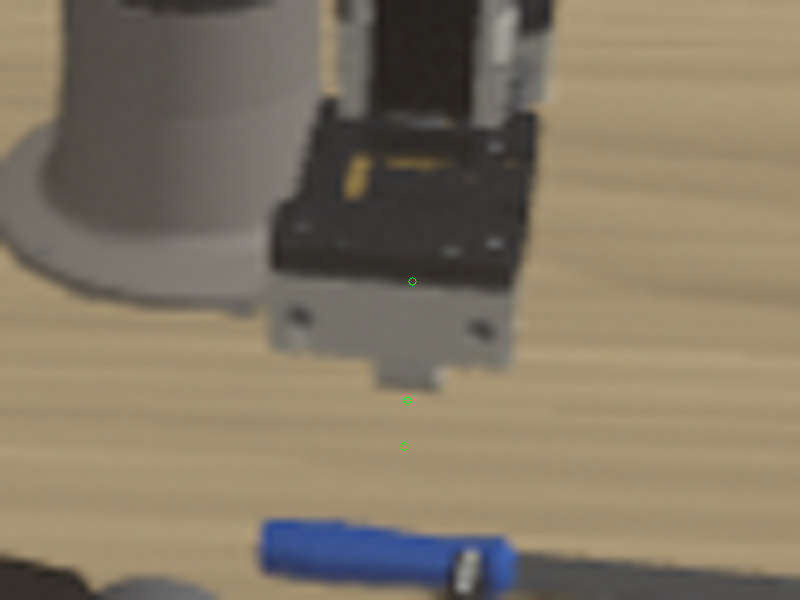

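The scene view shows the visible fingertips (crop (407,388)) ending about 25 mm above the stated TCP (lowest circle, (404,446)). The body starts at about 66 mm, as stated. I'll therefore go to TCP z 127: 4 mm above the ring if the text is right, and still overlapping the nose if the visible tips are right. The nose line agrees within 1 mm in both views. I take the dial axis as (554,127.5) and the nose heading as 175 deg.

Request:
{"name": "carry_out", "arguments": {"rows": [[2, 0, -5, 0], [4.5, -0.5, -12, 0], [4.5, -0.5, -20, 0], [4.5, -0.5, -28, 0], [4.5, -0.5, -36, 0], [4.5, -0.5, -44, 0], [4.5, -0.5, -52, 0], [4.5, -0.5, -59, 0], [4.5, -0.5, -65, 0], [4.5, -0.5, -70, 0], [4.5, -0.5, -73, 0], [4.5, -0.5, -73, 0], [4.5, -0.5, -73, 0]]}}

```text
time: 4.97
tool_pos: [506.5, 106.6, 127.6]
tcp_rot: [1.595, 1.569, 1.497]
contact_force: [-0.4, -0.3, -0.5]
grip_width: 0.4
```

```bash
python3 - <<'E'
from h import *
import json
o=get_obs();im=capture("wrist")[:,:,::-1];cv2.imwrite("pics/w3.png",im);json.dump({k:np.array(v).tolist() for k,v in o.items()},open("w3.json","w"))
print(o["tool_pos"],o["contact_force"])
cv2.imwrite("pics/w3c.png",cv2.resize(im[80:260,180:420],(800,600),interpolation=cv2.INTER_CUBIC))
E
```

```text
[506.47376189 106.63079387 127.63355957] [-0.35602298 -0.29877902 -0.531431  ]
```

View pics/w3c.png

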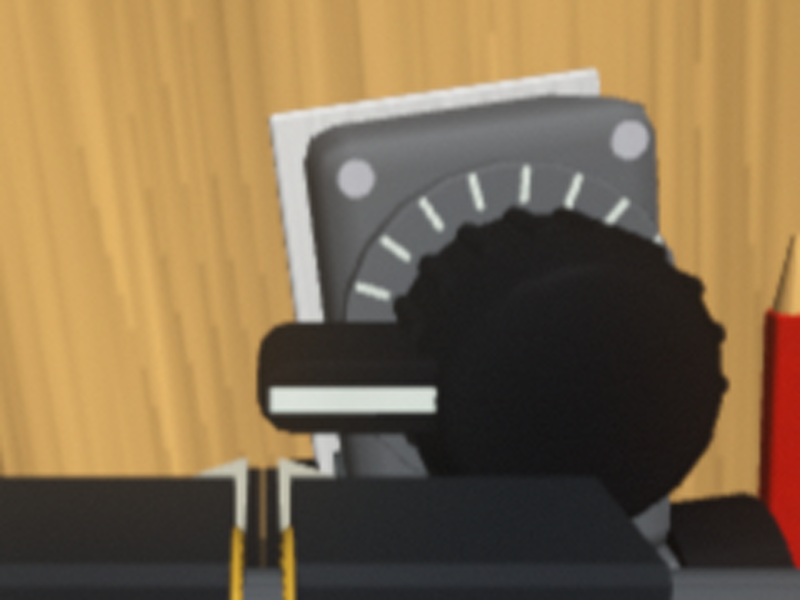

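The nose is at crop (265–437, 400) and the fingers' centre is at u≈262, just behind it, so the finger centre sits at a radius of about 46.5 mm. This matches the model and nothing is touching. Now I work out the arc table.

```bash
cat >> h.py <<'E'
C=np.array([554,127.5]);H0=175.
def pose(phi,d,r=45.5):
    a=np.radians(H0-phi);u=np.array([np.cos(a),np.sin(a)]);p=np.array([u[1],-u[0]]);return C+r*u-d*p
def table(L,dz=0):
    o=get_obs();M=R.from_euler("xyz",o["tcp_rot"]).as_matrix();h=np.degrees(np.arctan2(M[1,2],M[0,2]))
    h0=h if h<0 else h-180
    t0=o["tool_pos"]
    print("pose",np.round(t0,1),"zhead",round(h,1),"F",np.round(o["contact_force"],1),o["time"])
    print([[*np.round(pose(f,d)-t0[:2],1).tolist(),round(127-t0[2],1)+dz,round(float(H0-180-f-h0),1)] for f,d in L])
def line(seed_phi):
    """dial heading from the white line in the wrist view"""
    o=get_obs();im=capture("wrist");c=cam("wrist",o);hs=cv2.cvtColor(im,cv2.COLOR_RGB2HSV)
    m=((hs[...,2]>150)&(hs[...,1]<45)).astype(np.uint8);n,l,st,ce=cv2.connectedComponentsWithStats(m)
    for i in range(1,n):
        ys,xs=np.where(l==i)
        if st[i,4]<60: continue
        (cx,cy),(w,h),_=cv2.minAreaRect(np.c_[xs,ys].astype(np.float32))
        b=cv2.boxPoints(cv2.minAreaRect(np.c_[xs,ys].astype(np.float32)))
        W=np.array([atz(c,p,163)[:2] for p in np.c_[xs,ys]]);mu=W.mean(0);rr=np.linalg.norm(mu-C)
        if not 20<rr<46: continue
        e,v=np.linalg.eigh(np.cov((W-mu).T));dv=v[:,1]*np.sign(v[:,1]@(mu-C));L=np.ptp((W-mu)@dv);wd=np.ptp((W-mu)@v[:,0])
        print("line: centre",mu.round(1),"r",rr.round(1),"len",L.round(1),"wid",wd.round(1),"heading(axis)",np.degrees(np.arctan2(dv[1],dv[0])).round(1),"heading(from C)",np.degrees(np.arctan2(*(mu-C)[::-1])).round(1))
    return im
E
python3 - <<'E'
from h import *
cv2.imwrite("pics/w4.png",line(0)[:,:,::-1])
table([(0,23),(0,21),(0,19),(0,17.5),(0,16.5),(0,15.5)]+[(f,15.5) for f in(1,2,3,4,5,6,7,8,9,10,11,12,13,13)])
E
```

```text
line: centre [564.9 165. ] r 39.0 len 5.4 wid 5.0 heading(axis) 119.4 heading(from C) 73.8
line: centre [521.8 129.5] r 32.2 len 24.9 wid 3.8 heading(axis) 174.4 heading(from C) 176.5
line: centre [513.9 118.4] r 41.2 len 16.7 wid 7.1 heading(axis) -130.7 heading(from C) -167.3
pose [506.7 106.6 127.9] zhead -5.6 F [0.6 0.3 0.3] 5.0667
[[-0.0, 1.9, np.float64(-0.9), 0.6], [0.2, 3.9, np.float64(-0.9), 0.6], [0.3, 5.9, np.float64(-0.9), 0.6], [0.5, 7.4, np.float64(-0.9), 0.6], [0.6, 8.4, np.float64(-0.9), 0.6], [0.7, 9.4, np.float64(-0.9), 0.6], [0.5, 10.2, np.float64(-0.9), -0.4], [0.3, 11.0, np.float64(-0.9), -1.4], [0.1, 11.9, np.float64(-0.9), -2.4], [-0.0, 12.7, np.float64(-0.9), -3.4], [-0.2, 13.5, np.float64(-0.9), -4.4], [-0.3, 14.3, np.float64(-0.9), -5.4], [-0.4, 15.2, np.float64(-0.9), -6.4], [-0.5, 16.0, np.float64(-0.9), -7.4], [-0.6, 16.8, np.float64(-0.9), -8.4], [-0.6, 17.7, np.float64(-0.9), -9.4], [-0.7, 18.5, np.float64(-0.9), -10.4], [-0.7, 19.4, np.float64(-0.9), -11.4], [-0.7, 20.2, np.float64(-0.9), -12.4], [-0.7, 20.2, np.float64(-0.9), -12.4]]
```

Request:
{"name": "carry_out", "arguments": {"rows": [[0, 2, -1, 0.5], [0, 4, -1, 0.5], [0, 6, -1, 0.5], [0.5, 7.5, -1, 0.5], [0.5, 8.5, -1, 0.5], [0.5, 9.5, -1, 0.5], [0.5, 10, -1, -0.5], [0.5, 11, -1, -1.5], [0, 12, -1, -2.5], [0, 12.5, -1, -3.5], [0, 13.5, -1, -4.5], [-0.5, 14.5, -1, -5.5], [-0.5, 15, -1, -6.5], [-0.5, 16, -1, -7.5], [-0.5, 17, -1, -8.5], [-0.5, 17.5, -1, -9.5], [-0.5, 18.5, -1, -10.5], [-0.5, 19.5, -1, -11.5], [-0.5, 20, -1, -12.5], [-0.5, 20, -1, -12.5]]}}

```text
time: 6.73
tool_pos: [506.2, 126.8, 127.0]
tcp_rot: [1.214, 1.569, 0.897]
contact_force: [-0.1, 0.3, -0.2]
grip_width: 0.5
```

```bash
python3 - <<'E'
from h import *
im=line(0)[:,:,::-1];cv2.imwrite("pics/w5.png",im);cv2.imwrite("pics/w5c.png",cv2.resize(im[80:260,180:420],(800,600),interpolation=cv2.INTER_CUBIC))
table([(f,15.5) for f in range(14,32)])
E
```

```text
line: centre [568.2 168.9] r 43.8 len 5.4 wid 5.2 heading(axis) 93.5 heading(from C) 71.0
line: centre [524.4 139.8] r 32.1 len 25.3 wid 4.0 heading(axis) 156.3 heading(from C) 157.4
line: centre [512.4 134.9] r 42.2 len 10.6 wid 6.5 heading(axis) -125.9 heading(from C) 169.9
pose [506.2 126.7 127. ] zhead -18.1 F [ 0.2 -0.3 -0.6] 6.7833
[[-0.3, 1.0, np.float64(0.0), -0.9], [-0.2, 1.8, np.float64(0.0), -1.9], [-0.2, 2.6, np.float64(0.0), -2.9], [-0.2, 3.5, np.float64(0.0), -3.9], [-0.1, 4.3, np.float64(0.0), -4.9], [-0.1, 5.2, np.float64(0.0), -5.9], [0.0, 6.0, np.float64(0.0), -6.9], [0.1, 6.8, np.float64(0.0), -7.9], [0.2, 7.7, np.float64(0.0), -8.9], [0.4, 8.5, np.float64(0.0), -9.9], [0.5, 9.3, np.float64(0.0), -10.9], [0.7, 10.1, np.float64(0.0), -11.9], [0.8, 11.0, np.float64(0.0), -12.9], [1.0, 11.8, np.float64(0.0), -13.9], [1.2, 12.6, np.float64(0.0), -14.9], [1.4, 13.4, np.float64(0.0), -15.9], [1.6, 14.2, np.float64(0.0), -16.9], [1.9, 15.0, np.float64(0.0), -17.9]]
```

View pics/w5c.png

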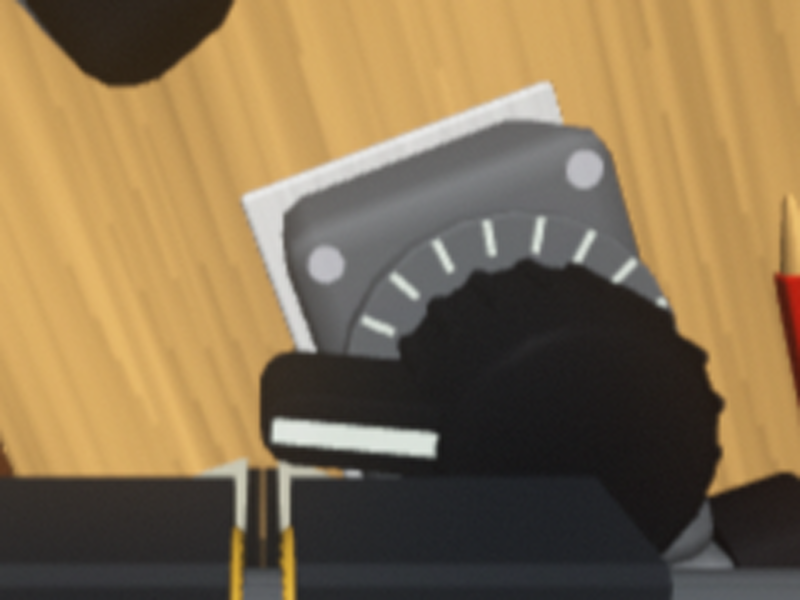

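The dial moved 18.1 deg, one click (axis 174.4 to 156.3), with force near zero. The line is at crop (272–437, 438). Continuing to the second click.

Request:
{"name": "carry_out", "arguments": {"rows": [[0, 1, 0, -1], [0, 2, 0, -2], [0, 2.5, 0, -3], [0, 3.5, 0, -4], [0, 4.5, 0, -5], [0, 5, 0, -6], [0, 6, 0, -7], [0, 7, 0, -8], [0, 7.5, 0, -9], [0.5, 8.5, 0, -10], [0.5, 9.5, 0, -11], [0.5, 10, 0, -12], [1, 11, 0, -13], [1, 12, 0, -14], [1, 12.5, 0, -15], [1.5, 13.5, 0, -16], [1.5, 14, 0, -17], [2, 15, 0, -18], [2, 15, 0, -18]]}}

```text
time: 8.37
tool_pos: [508.3, 141.9, 127.0]
tcp_rot: [1.221, 1.569, 0.589]
contact_force: [-0.1, -0.0, 0.4]
grip_width: 0.6
```

```bash
python3 - <<'E'
from h import *
cv2.imwrite("pics/w6.png",line(0)[:,:,::-1])
table([(f,15.5) for f in range(32,50)])
E
```

```text
line: centre [533.5 168.5] r 45.9 len 5.8 wid 5.2 heading(axis) 79.7 heading(from C) 116.6
line: centre [529.9 148.9] r 32.3 len 25.6 wid 4.0 heading(axis) 138.4 heading(from C) 138.4
line: centre [516.5 147.8] r 42.7 len 10.8 wid 6.7 heading(axis) -140.0 heading(from C) 151.7
pose [508.2 141.8 127. ] zhead -36.1 F [-0.1 -0.4  0.3] 8.4167
[[0.1, 0.7, np.float64(0.0), -0.9], [0.4, 1.5, np.float64(0.0), -1.9], [0.6, 2.3, np.float64(0.0), -2.9], [0.9, 3.1, np.float64(0.0), -3.9], [1.2, 3.9, np.float64(0.0), -4.9], [1.6, 4.6, np.float64(0.0), -5.9], [1.9, 5.4, np.float64(0.0), -6.9], [2.3, 6.2, np.float64(0.0), -7.9], [2.6, 6.9, np.float64(0.0), -8.9], [3.0, 7.7, np.float64(0.0), -9.9], [3.4, 8.4, np.float64(0.0), -10.9], [3.8, 9.1, np.float64(0.0), -11.9], [4.2, 9.9, np.float64(0.0), -12.9], [4.6, 10.6, np.float64(0.0), -13.9], [5.1, 11.3, np.float64(0.0), -14.9], [5.5, 12.0, np.float64(0.0), -15.9], [6.0, 12.7, np.float64(0.0), -16.9], [6.5, 13.4, np.float64(0.0), -17.9]]
```

Second click confirmed: 138.4, 36.0 deg from the start. On to the third.

Request:
{"name": "carry_out", "arguments": {"rows": [[0, 0.5, 0, -1], [0.5, 1.5, 0, -2], [0.5, 2.5, 0, -3], [1, 3, 0, -4], [1, 4, 0, -5], [1.5, 4.5, 0, -6], [2, 5.5, 0, -7], [2.5, 6, 0, -8], [2.5, 7, 0, -9], [3, 7.5, 0, -10], [3.5, 8.5, 0, -11], [4, 9, 0, -12], [4, 10, 0, -13], [4.5, 10.5, 0, -14], [5, 11.5, 0, -15], [5.5, 12, 0, -16], [6, 12.5, 0, -17], [6.5, 13.5, 0, -18], [6.5, 13.5, 0, -18]]}}

```text
time: 10.0
tool_pos: [515.0, 155.5, 127.0]
tcp_rot: [1.246, 1.568, 0.3]
contact_force: [0.1, 0.3, 0.9]
grip_width: 0.6
```

```bash
python3 - <<'E'
from h import *
cv2.imwrite("pics/w7.png",line(0)[:,:,::-1])
table([(f,15.5) for f in range(50,69)])
E
```

```text
line: centre [538.  155.9] r 32.6 len 25.6 wid 4.0 heading(axis) 120.3 heading(from C) 119.4
line: centre [523.7 158.5] r 43.3 len 10.3 wid 4.8 heading(axis) -151.9 heading(from C) 134.4
pose [514.8 155.4 127. ] zhead -54.1 F [ 0.4 -0.6  0.8] 10.05
[[0.4, 0.5, np.float64(0.0), -0.9], [0.9, 1.2, np.float64(0.0), -1.9], [1.4, 1.8, np.float64(0.0), -2.9], [1.9, 2.5, np.float64(0.0), -3.9], [2.4, 3.1, np.float64(0.0), -4.9], [3.0, 3.8, np.float64(0.0), -5.9], [3.5, 4.4, np.float64(0.0), -6.9], [4.1, 5.0, np.float64(0.0), -7.9], [4.7, 5.6, np.float64(0.0), -8.9], [5.3, 6.2, np.float64(0.0), -9.9], [5.9, 6.8, np.float64(0.0), -10.9], [6.5, 7.4, np.float64(0.0), -11.9], [7.1, 7.9, np.float64(0.0), -12.9], [7.7, 8.5, np.float64(0.0), -13.9], [8.4, 9.0, np.float64(0.0), -14.9], [9.0, 9.6, np.float64(0.0), -15.9], [9.7, 10.1, np.float64(0.0), -16.9], [10.4, 10.6, np.float64(0.0), -17.9], [11.0, 11.1, np.float64(0.0), -18.9]]
```

Third click (120.3, 54.1 deg). The fourth goes to φ = 67, the same finger-to-rest offset as before.

Request:
{"name": "carry_out", "arguments": {"rows": [[0.5, 0.5, 0, -1], [1, 1, 0, -2], [1.5, 2, 0, -3], [2, 2.5, 0, -4], [2.5, 3, 0, -5], [3, 4, 0, -6], [3.5, 4.5, 0, -7], [4, 5, 0, -8], [4.5, 5.5, 0, -9], [5.5, 6, 0, -10], [6, 7, 0, -11], [6.5, 7.5, 0, -12], [7, 8, 0, -13], [7.5, 8.5, 0, -14], [8.5, 9, 0, -15], [9, 9.5, 0, -16], [9.5, 10, 0, -17], [10.5, 10.5, 0, -18], [10.5, 10.5, 0, -18]]}}

```text
time: 11.63
tool_pos: [525.8, 166.0, 127.0]
tcp_rot: [1.261, 1.568, 0.001]
contact_force: [-0.2, -0.0, 0.4]
grip_width: 0.3
```

```bash
python3 - <<'E'
from h import *
im=line(0)[:,:,::-1];cv2.imwrite("pics/w8.png",im)
table([(67,17),(67,19),(67,22),(67,26)])
E
```

```text
line: centre [585.6 160.5] r 45.6 len 72.7 wid 42.6 heading(axis) 118.7 heading(from C) 46.2
line: centre [595.  113.7] r 43.3 len 5.3 wid 2.9 heading(axis) -85.9 heading(from C) -18.6
line: centre [547.8 160.1] r 33.1 len 25.6 wid 3.9 heading(axis) 102.5 heading(from C) 100.8
pose [525.6 165.9 127. ] zhead -72.2 F [ 0.3 -0.7 -0.3] 11.6833
[[-1.8, -0.4, np.float64(0.0), 0.2], [-3.7, -1.0, np.float64(0.0), 0.2], [-6.6, -1.9, np.float64(0.0), 0.2], [-10.4, -3.2, np.float64(0.0), 0.2]]
```

Fourth click: 102.5, 71.9 deg from the start. Now I back off tangentially, rise straight up and check.

Request:
{"name": "carry_out", "arguments": {"rows": [[-2, -0.5, 0, 0], [-4, -1, 0, 0], [-7, -2, 0, 0], [-10, -3, 0, 0], [-10, -3, 2, 0], [-10, -3, 8, 0], [-10, -3, 18, 0], [-10, -3, 30, 0], [-10, -3, 45, 0], [-10, -3, 60, 0], [-10, -3, 80, 0], [-10, -3, 100, 0], [-10, -3, 120, 0], [-10, -3, 140, 0], [-10, -3, 155, 0], [-10, -3, 160, 0], [-10, -3, 160, 0], [-10, -3, 160, 0], [-10, -3, 160, 0]]}}

```text
time: 13.27
tool_pos: [515.1, 162.8, 286.0]
tcp_rot: [0.804, 1.57, -0.456]
contact_force: [-0.3, -0.4, -0.1]
grip_width: 0.6
```

```bash
python3 - <<'E'
from h import *
im=line(0)[:,:,::-1];o=get_obs();print(o["tool_pos"],o["contact_force"],o["time"])
t=capture("top")[:,:,::-1];a=cv2.imread("pics/top0.png")
d=cv2.absdiff(a,t)
cv2.imwrite("pics/f1.png",np.vstack([cv2.resize(im[60:240,140:380],(560,420)),np.hstack([cv2.resize(x[130:190,200:330],(280,129)) for x in(a,t)])]))
E
```

```text
line: centre [585.9 149.9] r 38.9 len 80.5 wid 36.9 heading(axis) 105.6 heading(from C) 35.1
line: centre [548.3 160.2] r 33.2 len 24.5 wid 3.8 heading(axis) 102.8 heading(from C) 99.9
[515.07588307 162.83991087 285.84244313] [ 0.25499429 -0.52972124  1.00543066] 13.3167
```

View pics/f1.png

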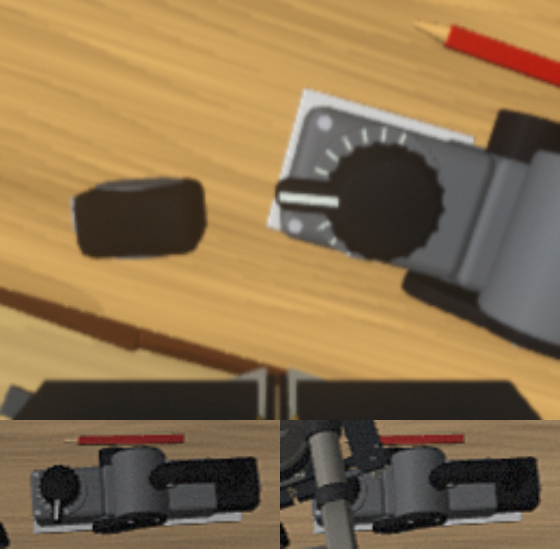

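The dial rests 71.6–71.9 deg on from where it stood, with the nose at (280–340, 200) and the hand clear. The planer and the other tools look unchanged. Handing in.

```bash
python3 -c "
from plant import *
print(close_job())"
```

```text
the job is handed in; nothing more can be done
None
```

The dial was pushed four clicks clockwise with the closed fingertips, then the hand was backed off and raised about 160 mm. The job is handed in; no verdict was reported.

- **Dial angle:** the nose heading, read from its white line in the wrist view, went 174.4 → 156.3 → 138.4 → 120.3 → 102.5 deg. After I let go it read 102.8. That is 71.6–71.9 deg of turn, about 54 mm at the nose, from rest 1 to rest 5.
- **Forces and surroundings:** the tool force read 1.2 N or less after each push, though it was not watched during them. In the last pictures the planer, pencil and tape measure look unmoved. The arm hid part of the top view, and I judged the planer's position by eye rather than measuring it.
- **Disagreements:**
  - The visible fingertips end about 25 mm short of the stated TCP. I set the push height to work either way.
  - Triangulating the dial top from two wrist views gave an implausible height of 143 mm instead of 168 mm, because of a poor rim pick. I used the stated height together with the nose line, on which both views agreed to about 1 mm.

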